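# Build the stepped pen-tray tower on the study desk

## Task

Build the zigzag tower of pen trays on the fixed base tray: the deep tray first, then the middle one, then the shallow one on top. Each tray rests level on the side lips of the one below, squarely over it, turned end for end, with its plain end pushed up to the cross-bar of the tray below, so that the steps alternate and a pocket stays open at every step. Leave the other things on the desk where they are, upright, and let go of the tower.

Things in the scene. Friction and masses are not known exactly. Their poses are not given: they have to be found in the camera images.
- base: The base: pale bamboo pen tray, 180 mm long (x) x 66 wide (y), rim 45 high, open-topped, walls 5 thick; the rims of its long sides are flat lips 12 wide. A cross-bar over the full width stands 10 above the rim, faces at x = +45 and +53; the -x end is the plain end. Origin: centre of underside, z up. Fixed to the desk; thick floor; small drawer knob (10 out) on its -y side.
- deep: The deep tray: pale bamboo pen tray, 180 mm long (x) x 66 wide (y), rim 55 high, open-topped, walls 5 thick; the rims of its long sides are flat lips 12 wide. A cross-bar over the full width stands 10 above the rim, faces at x = +45 and +53; the -x end is the plain end. Origin: centre of underside, z up. Loose, about 220 g; grip it across its width at mid-length.
- middle: The middle tray: pale bamboo pen tray, 180 mm long (x) x 66 wide (y), rim 42 high, open-topped, walls 5 thick; the rims of its long sides are flat lips 12 wide. A cross-bar over the full width stands 10 above the rim, faces at x = +45 and +53; the -x end is the plain end. Origin: centre of underside, z up. Loose, about 190 g; grip it across its width at mid-length.
- shallow: The shallow tray: pale bamboo pen tray, 180 mm long (x) x 66 wide (y), rim 30 high, open-topped, walls 5 thick; the rims of its long sides are flat lips 12 wide. A cross-bar over the full width stands 10 above the rim, faces at x = +45 and +53; the -x end is the plain end. Origin: centre of underside, z up. Loose, about 160 g; grip it across its width at mid-length.
- base_bar (a point): Centre of the top edge of the base tray's cross-bar: x = +49, y = 0, z = 55 in that tray's frame. (All sizes in mm.) A tray fully seated on any tray has its origin at x = -45, y = 0, z = rim height in the frame of the tray below, and its +x along that tray's -x; it is held there only by its weight and friction.
- deep_bar (a point): Centre of the top edge of the deep tray's cross-bar: x = +49, y = 0, z = 65 in that tray's frame.
- middle_bar (a point): Centre of the top edge of the middle tray's cross-bar: x = +49, y = 0, z = 52 in that tray's frame.
- shallow_bar (a point): Centre of the top edge of the shallow tray's cross-bar: x = +49, y = 0, z = 40 in that tray's frame.
- pencup: Green glass pencil cup, 72 dia x 100 high, with pencils and a pen standing fast in it up to 170 high (mm). Loose, to be left where it is. Origin at the centre of its underside.
- stapler: Black stapler, 130 x 36 x 50 high, long along its x (mm). Loose, to be left where it is. Origin at the centre of its underside.
- mouse: Black computer mouse, 100 x 58 x 33 high (mm). Loose, to be left where it is. Origin at the centre of its underside.
- notes: Block of white notes, 46 x 46 x 33 high (mm). Loose, to be left where it is. Origin at the centre of its underside.
- tape: Grey tape dispenser, 110 x 42 x 60 high, long along its x (mm). Loose, to be left where it is. Origin at the centre of its underside.
- mug: White mug, 80 dia x 92 high, handle towards its +y (mm). Loose, to be left where it is. Origin at the centre of its underside.
- candle: Terracotta candle pot, 66 dia x 50 high (mm). Loose, to be left where it is. Origin at the centre of its underside.
Mind the look-alikes: they are no part of the job. Leave any pink look-alike of the deep alone.

How it is judged (in metres and radians):
On the way, in this order (a step that is already met when the one before it is completed fails the run):
1. the deep tray sits on the base, stepped and against its bar (x of deep in the frame of base between -0.055 and -0.041 m and y of deep in the frame of base between -0.009 and 0.009 m and z of deep in the frame of base between 0.041 and 0.049 m and x of deep_bar in the frame of base below -0.08 m and angle between the x axis of deep and the x axis of base, either way round below 0.12 rad and angle between deep's own z axis and vertical below 0.05 rad), for 0.2 s.
2. the middle tray sits on the deep one, stepped the other way (all of step 1 and x of middle in the frame of deep between -0.055 and -0.041 m and y of middle in the frame of deep between -0.009 and 0.009 m and z of middle in the frame of deep between 0.051 and 0.059 m and x of middle_bar in the frame of deep below -0.08 m and angle between the x axis of middle and the x axis of deep, either way round below 0.12 rad and angle between middle's own z axis and vertical below 0.05 rad), for 0.2 s.
3. the shallow tray sits on the middle one, stepped back again (all of step 2 and x of shallow in the frame of middle between -0.055 and -0.041 m and y of shallow in the frame of middle between -0.009 and 0.009 m and z of shallow in the frame of middle between 0.038 and 0.046 m and x of shallow_bar in the frame of middle below -0.08 m and angle between the x axis of shallow and the x axis of middle, either way round below 0.12 rad and angle between shallow's own z axis and vertical below 0.05 rad), for 0.2 s.
At the end, for the whole second after the job is handed in: Deep on base, middle on deep, shallow on middle: each rests level (0.05 rad) on the rim of the one below (height within 4 mm), turned end for end and parallel within 0.12 rad, sideways within 9 mm, its plain end within 10 mm of the lower tray's cross-bar; all at rest and released (all of step 3 and linear speed of each of deep, middle, shallow below 0.02 m/s); the robot touches nothing.
It fails at once if one of the other loose things is shifted by more than 30 mm or tipped over (distance of any of pencup, stapler, mouse, notes, tape, mug, candle from where it was at the start of the episode above 0.03 m or angle between any of pencup, stapler, mouse, notes, tape, mug, candle's own z axis and vertical above 0.4 rad).
It also fails if it takes over 70 s, if anything falls off the work surface, if the arm or the gripper's body presses on something with over 40 N, if the wrist force passes 120 N, or if a joint passes its speed limit or range.

## Robot

A 7-joint arm with a two-finger parallel gripper is mounted at the origin on the work surface. World frame = base frame: x ahead of the robot, y to its left, z up, the work surface at z = 0. Lengths are in mm, angles in degrees, forces in N, time in s.
With the tool pointing down it reaches from about 425 to 825 mm from the base axis. Payload 3.6 kg.
Tool frame: the origin (TCP) lies midway between the tips of the shut fingers; the grasp point (between the pads) lies 19 mm behind it; z points along the fingers, y is the line along which they close (so a half turn about z gives the same grasp; the last joint's range is limited). The gripper opens to 93 mm and grips with 3 to 60 N. Pads are 15 mm wide; open, the fingers measure 128 mm over their backs; the gripper's body (75 mm by 188 mm) begins 65 mm behind the grasp point.
Start: joints at [71.82, 35.231, -0.722, 81.555, 0.464, 63.22, -2.315], TCP at [186.379, -622.675, 218.64] pointing down, gripper open.
Joint ranges: [-178.69, 178.69], [-17.37, 117.87], [-77.05, 75.6], [15.02, 138.74], [-78.02, 258.01], [0.78, 113.62], [-162.83, 162.83]. Speed limits (degrees/s): [159.86, 159.86, 180, 180, 180, 180, 180].

## Interface

Orientations are given as a 3x3 rotation matrix whose columns are the frame's x, y, z axes.
In Python, from cell import * gives the robot as it stands.
- The arm moves only by the shell command python3 -m jog 'ROWS'. ROWS is text: rows parted by semicolons, each of 7 numbers parted by spaces: the shift along the tool's x, y, z in mm, then the turn, a rotation vector about the tool's x, y, z in degrees, then the opening, from 0 (shut) to 1 (fully open). In form: x y z wx wy wz grip; .... A call has 1 to 12 rows; each row shifts and turns the commanded pose from where the row before left it, along the tool's axes as they then stand; what a row does not reach is not made up. A row lasts 1/12 s, in which the tool goes at most 41.7 mm and 7.16 degrees, less where a joint would pass 70% of its speed; a pose out of reach is approached as far as the arm can. A call with a gripper value outside its range is refused whole. The fingers move at their own pace and stop on an object; the grip force is fixed at half the most. Time passes only in rows, so rows that do not move let the fingers close. It gives the time, the measured TCP pose, the force, the opening and the grip force at its end, in the units of the state.
- sense(): the state, without advancing time (a new reading comes with each control period).
- get_image(name): name is "scene" or "side" or "wrist"; returns the picture (400x640x3 uint8, red, green, blue); there is no depth.
- camera_info(name): a dict with "fovy" (degrees; the focal length in pixels is half the picture's height over the tangent of half this angle, whatever the lens; pixels are square), "cx", "cy" (the principal point, pixels), "k1" (the pictures are not rectified: a ray, as slopes to the right and down, at radius r is drawn at 1 + k1 r^2 times it, then the intrinsics apply), "world_to_cam" (4x4, takes a point from world to camera coordinates). Camera axes: x right, y up, looking along -z (the intrinsics and any distortion apply to the point x, -y, -z); pixel columns grow to the right and rows downward; lengths in mm; the calibration is good to about 2 mm. A picture is of the moment at which its call begins: read the wrist's pose just before it. camera_info takes no time and is no camera call; for the wrist camera it gives the pose at the moment of the call.
- sign_off(): hands the job in; it is judged then, once.
Trained networks look in the newest picture that a camera, given by its name, has taken for a name from the list of things; names that differ only in an ending like _2 or _b are one class to them, and where a whole thing is asked for, a point or a joint stands for the part that bears it (a point fixed in the world has none). Each returns a list of dicts, best first, with "conf" (0 to 1); they miss things now and then, are a little off and sometimes report something else, mostly with a low value. They report only what shows in the picture. A call takes as long as a camera call. They do not tell look-alikes from the thing itself.
- find_in(camera, target): "location" ([column, row] in pixels, amid what is visible of it).
- cut_out(camera, target): "mask" (400x640 bool, what is visible of it) and "location" ([column, row] in pixels, amid what is visible of it).
- place_of(camera, target): "location" ([column, row] in pixels: a listed point, or the origin of a listed thing).
The state is a dict: "t": time; "qpos": joint angles; "qvel": joint speeds; "joint_efforts": joint torques, N m; "position": TCP position; "orientation": TCP orientation; "ft_force": force on the tool from outside, world axes, zero at the start; "torque": the same for the moment, N m; "gripper_width": opening from 0.0 (shut) to 1.0 (fully open); "gripper_force": force on a finger pad.
Only numpy, scipy, OpenCV 4.12 (cv2) and the standard library are available. Lean on these libraries where they do the work, as an engineer would, in place of code of your own. Each camera call takes 0.05 s, during which the arm holds its last target. There are 200 camera calls.

## Working session

There is one attempt and no reset: what is moved stays moved. The work goes in short steps, Python scripts to look and compute and a shell command to move; the robot and the scene stay as the last step left them, time stands still between calls to the robot, and variables do not carry over. Pictures are saved under pics/ and viewed, at most 10 in all, crops included, and the job is handed in when it is done.

```bash
mkdir -p pics; ls; python3 - <<'E'
from cell import *
import cv2,numpy as np
s=sense();print(s['t'],s['position'],np.round(s['orientation'],3).tolist())
ims=[]
for c in ['scene','side','wrist']:
    im=get_image(c);cv2.imwrite(f'pics/{c}0.png',im[:,:,::-1]);i=camera_info(c);print(c,i['fovy'],i['cx'],i['cy'],i['k1'],np.round(i['world_to_cam'],3).tolist())
    if c!='wrist':
        for t in ['base','deep','middle','shallow']:
            for f in (place_of,):
                print(c,t,[(np.round(d['location']).tolist(),round(d['conf'],2)) for d in f(c,t)])
            print('  bar',[(np.round(d['location']).tolist(),round(d['conf'],2)) for d in place_of(c,t+'_bar')])
E
```

```text
pics
0.0 [ 186.14414492 -621.96882629  217.49677358] [[0.958, 0.287, -0.001], [0.287, -0.958, 0.002], [-0.0, -0.003, -1.0]]
scene 47.5328274383615 318.86142269644665 200.05011973578587 -0.06490153589579258 [[0.241, 0.97, 0.016, -140.786], [-0.692, 0.161, 0.704, 269.418], [0.681, -0.181, 0.71, -1785.452], [0.0, 0.0, 0.0, 1.0]]
scene base [([431.0, 204.0], 0.92)]
  bar [([435.0, 202.0], 0.79)]
scene deep [([356.0, 226.0], 0.8), ([394.0, 152.0], 0.78), ([221.0, 194.0], 0.61)]
  bar [([201.0, 184.0], 0.98), ([354.0, 202.0], 0.85), ([277.0, 240.0], 0.58)]
scene middle [([186.0, 250.0], 0.74)]
  bar [([186.0, 248.0], 0.72)]
scene shallow [([279.0, 240.0], 0.65)]
  bar [([268.0, 221.0], 0.72)]
side 56.863831178359305 321.9952902762778 198.57478262869577 -0.042815159636787475 [[-0.726, -0.688, 0.007, 350.359], [0.478, -0.496, 0.725, -300.639], [-0.495, 0.53, 0.689, -958.469], [0.0, 0.0, 0.0, 1.0]]
side base [([216.0, 292.0], 0.8), ([199.0, 272.0], 0.35)]
  bar [([202.0, 271.0], 0.86)]
side deep [([278.0, 233.0], 0.91), ([296.0, 364.0], 0.88), ([415.0, 202.0], 0.86)]
  bar [([424.0, 185.0], 0.79), ([295.0, 329.0], 0.75), ([287.0, 229.0], 0.74)]
side middle [([388.0, 164.0], 0.84), ([200.0, 274.0], 0.74)]
  bar [([380.0, 149.0], 0.63), ([195.0, 232.0], 0.18)]
side shallow [([335.0, 196.0], 0.89), ([346.0, 243.0], 0.62)]
  bar [([348.0, 183.0], 0.77)]
wrist 61.74659765173979 320.1418323348883 201.63969418590304 0.015205541029974477 [[0.286, -0.958, 0.001, -651.605], [0.927, 0.276, -0.254, 29.256], [0.244, 0.074, 0.967, -390.119], [0.0, 0.0, 0.0, 1.0]]
```

View pics/scene0.png

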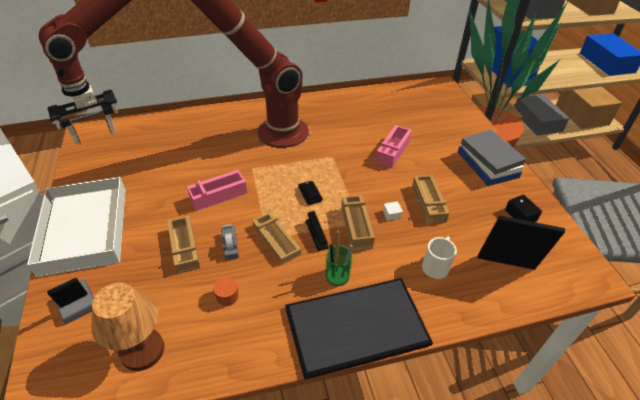

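View pics/side0.png

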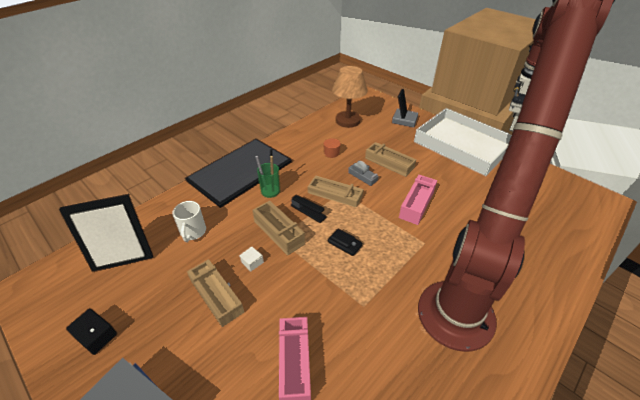

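```bash
cat > h.py <<'E'
from cell import *
import cv2, numpy as np
from scipy.optimize import minimize
RIM=dict(base=45,deep=55,middle=42,shallow=30)
def proj(P,i):
    P=np.atleast_2d(P); W=np.array(i['world_to_cam']); c=P@W[:3,:3].T+W[:3,3]
    u=np.c_[c[:,0],-c[:,1]]/(-c[:,2:3]); u=u*(1+i['k1']*(u**2).sum(1,keepdims=True))
    f=200/np.tan(np.radians(i['fovy']/2)); return u*f+[i['cx'],i['cy']]
def unproj(px,z,i):
    f=200/np.tan(np.radians(i['fovy']/2)); d=(np.array(px,float)-[i['cx'],i['cy']])/f; u=d.copy()
    for _ in range(8): u=d/(1+i['k1']*(u@u))
    W=np.array(i['world_to_cam']); R=W[:3,:3]; o=-R.T@W[:3,3]; v=R.T@np.array([u[0],-u[1],-1])
    return o+v*(z-o[2])/v[2]
def box(x0,x1,y,z0,z1): return np.array([[a,b,c] for a in(x0,x1) for b in(-y,y) for c in(z0,z1)],float)
def w(P,p): c,s=np.cos(p[2]),np.sin(p[2]); return P@np.array([[c,s,0],[-s,c,0],[0,0,1]])+[p[0],p[1],p[3] if len(p)>3 else 0]
def sil(p,rim,i,S=4):
    m=np.zeros((400*S,640*S),np.uint8)
    for B in(box(-90,90,33,0,rim),box(45,53,33,rim,rim+10)):
        h=cv2.convexHull(((proj(w(B,p),i)+.5)*S).astype(np.float32)); cv2.fillConvexPoly(m,h.astype(np.int32),255)
    return cv2.resize(m,(640,400),interpolation=cv2.INTER_AREA)/255.
def cost(p,rim,obs):
    c=0
    for m,i in obs:
        s=sil(p,rim,i); c+=1-np.minimum(s,m).sum()/np.maximum(s,m).sum()
    return c/len(obs)
def fit(p0,rim,obs):
    best=None
    for k in(0,np.pi):
        q=[p0[0],p0[1],p0[2]+k]
        r=minimize(cost,q,args=(rim,obs),method='Nelder-Mead',options=dict(initial_simplex=[q]+[list(np.array(q)+d) for d in([15,0,0],[0,15,0],[0,0,.15])],xatol=.05,fatol=1e-5))
        print('   ',np.round([r.x[0],r.x[1],np.degrees(r.x[2])],1),round(r.fun,4))
        if best is None or r.fun<best.fun: best=r
    return best
E
cat > a.py <<'E'
from h import *
near={'base':((431,200),(216,292)),'deep':((357,222),(278,226)),'middle':((183,245),(390,158)),'shallow':((277,238),(335,190))}
I={}
for c in('scene','side'): get_image(c); I[c]=camera_info(c)
for n,loc in near.items():
    obs=[]
    for c,l in zip(('scene','side'),loc):
        best=min((d for t in RIM for d in cut_out(c,t)),key=lambda d:np.hypot(*(np.array(d['location'])-l)))
        m=best['mask'];obs.append((m.astype(float),I[c]));print(n,c,np.round(best['location']),m.sum())
        if c=='scene':
            yy,xx=np.nonzero(m);g=np.array([unproj((a,b),25,I[c])[:2] for a,b in zip(xx,yy)]);ce=g.mean(0);_,_,V=np.linalg.svd(g-ce);yaw=np.arctan2(V[0,1],V[0,0])
    fit([*ce,yaw],RIM[n],obs)
for n in 'pencup stapler mouse notes tape mug candle'.split():
    d=place_of('scene',n); print(n,[np.round(unproj(x['location'],0,I['scene'])[:2]).tolist() for x in d[:2]])
a=cv2.imread('pics/scene0.png')[110:290,150:470];cv2.imwrite('pics/crop.png',cv2.resize(a,None,fx=2.5,fy=2.5,interpolation=2))
E
python3 a.py
```

```text
base scene [433. 200.] 1213
base side [216. 290.] 1876
    [497.3 401.1  -7.4] 0.0505
    [497.8 401.  173.3] 0.0509
deep scene [357. 224.] 1320
deep side [278. 229.] 1561
    [544.6 130.   -6.1] 0.0479
    [544.9 130.3 174.1] 0.0472
middle scene [184. 248.] 1240
middle side [388. 161.] 946
    [ 505.9 -400.8    6.1] 0.0759
    [ 505.8 -400.9  186.1] 0.0796
shallow scene [277. 238.] 1196
shallow side [335. 190.] 1011
    [ 538.7 -123.1   20.6] 0.0813
    [ 539.3 -122.8  200. ] 0.0813
pencup [[705.0, 23.0]]
stapler [[512.0, 261.0]]
mouse [[358.0, 23.0]]
notes [[525.0, 251.0]]
tape [[526.0, -252.0]]
mug [[748.0, 302.0], [701.0, 25.0]]
candle [[722.0, -290.0], [358.0, 12.0]]
```

View pics/crop.png

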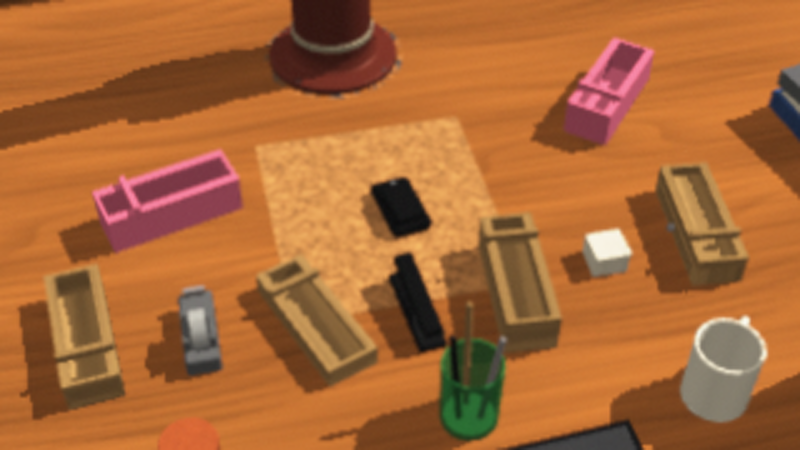

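The crop shows four bamboo trays. At scene (184,248) is the middle, bar away from the robot. At (277,238) is the shallow and at (357,224) the deep, both with the bar towards the robot. At (431,200) is the base, with its knob and the bar away from the robot. The pink ones at (221,190) and (394,145) are look-alikes and stay put. Next I look at each from above with the wrist camera.

```bash
cat > v.py <<'E'
# wrist view and fit: python3 v.py name x y yawdeg
import sys
from h import *
def mk(n,p):
    s=sense(); i=camera_info('wrist'); im=get_image('wrist'); cv2.imwrite(f'pics/w_{n}.png',im[:,:,::-1])
    l=proj([[p[0],p[1],25]],i)[0]
    ds=[d for t in dict.fromkeys([n,*RIM]) for d in cut_out('wrist',t)]
    b=min(ds,key=lambda d:np.hypot(*(np.array(d['location'])-l)))
    m=b['mask']; print(n,'exp',np.round(l),'got',np.round(b['location']),round(b['conf'],2),m.sum(), 'rows',np.nonzero(m.any(1))[0][[0,-1]],'cols',np.nonzero(m.any(0))[0][[0,-1]])
    return m.astype(float),i
if __name__=='__main__':
    n=sys.argv[1]; p=[float(a) for a in sys.argv[2:5]]; p[2]=np.radians(p[2])
    m,i=mk(n,p)
    for k in RIM.values(): print(k); fit(p,k,[(m,i)])
    print('bar',[(np.round(d['location']).tolist(),round(d['conf'],2),np.round(unproj(d['location'],RIM[n]+10,i)[:2]).tolist()) for d in place_of('wrist',n+'_bar')[:2]])
E
cat > g.py <<'E'
# python3 g.py x y z yaw(of tool x, deg): tool-frame deltas; turn first about tool axes then shift
import sys
from h import *
from scipy.spatial.transform import Rotation as Ro
s=sense(); R=np.array(s['orientation']); p=np.array(s['position']); x,y,z,a=map(float,sys.argv[1:]); a=np.radians(a)
T=np.array([[np.cos(a),np.sin(a),0],[np.sin(a),-np.cos(a),0],[0,0,-1]])
d=np.array([x,y,z])-p
print('t',round(s['t'],2),'p',p.round(1),'yaw',np.degrees(np.arctan2(R[1,0],R[0,0])).round(2),'tilt',(R[:,2]).round(4),'w',round(s['gripper_width'],3),'gf',round(s['gripper_force'],1),'F',np.round(s['ft_force'],1))
print('turn',np.degrees(Ro.from_matrix(R.T@T).as_rotvec()).round(2),'shift now',(R.T@d).round(1),'shift after turn',(T.T@d).round(1))
E
python3 -m jog '37 -12 0 0 0 0 1;37 -12 0 0 0 0 1;37 -12 0 0 0 0 1;37 -12 0 0 0 0 1;37 -12 0 0 0 0 1;37 -12 0 0 0 0 1;37 -12 0 0 0 0 1;37 -12 0 0 0 0 1;37 -12 0 0 0 0 1;37 -12 0 0 0 0 1;0 0 0 0 0 0 1;0 0 0 0 0 0 1'
python3 v.py middle 506 -401 6; python3 g.py 539 -123 217 16.7
```

```text
t: 4.0
position: [509.4, -398.3, 218.4]
orientation: [[0.956, 0.293, 0.001], [0.293, -0.956, 0.002], [0.002, -0.001, -1.0]]
ft_force: [-0.9, -1.0, 0.3]
gripper_width: 1.001
gripper_force: 0.0
middle exp [320. 184.] got [322. 179.] 0.97 10802 rows [ 93 269] cols [276 372]
45
    [ 507.2 -401.4    5.3] 0.0204
    [ 507.5 -401.3  185.3] 0.0212
55
    [ 506.7 -401.5    5.5] 0.0653
    [ 506.8 -401.2  185.1] 0.065
42
    [ 507.2 -401.5    5.3] 0.0148
    [ 507.1 -401.5  185.3] 0.0155
30
    [ 506.9 -402.3    5.1] 0.0621
    [ 507.2 -402.2  185.1] 0.0621
bar [([332.0, 141.0], 0.76, [556.0, -398.0])]
t 4.3 p [ 504.8 -403.3  218.8] yaw 16.48 tilt [-6.e-04 -8.e-04 -1.e+00] w 1.002 gf 0.0 F [0.1 0.8 0.3]
turn [ 0.03  0.05 -0.22] shift now [ 112.3 -259.1    1.6] shift after turn [ 113.3 -258.7    1.8]
```

```bash
python3 -m jog '14 -32 0 0 0 0 1;14 -32 0 0 0 0 1;14 -32 0 0 0 0 1;14 -32 0 0 0 0 1;14 -32 0 0 0 0 1;14 -32 0 0 0 0 1;14 -32 0 0 0 0 1;14 -32 0 0 0 0 1;0 0 0 0 0 0 1;0 0 0 0 0 0 1'
python3 v.py shallow 539 -123 200; python3 g.py 544 130 217 16.7;python3 - <<'E'
from cell import *
for _ in range(3): print(sense()['position'],sense()['t'])
E
```

```text
t: 5.13
position: [540.5, -122.3, 219.0]
orientation: [[0.957, 0.291, 0.001], [0.291, -0.957, 0.001], [0.001, -0.001, -1.0]]
ft_force: [-0.5, -1.7, -0.7]
gripper_width: 1.004
gripper_force: 0.0
shallow exp [319. 182.] got [324. 173.] 0.66 9951 rows [ 95 260] cols [285 353]
45
    [ 539.6 -125.5  199.5] 0.0889
    [ 539.6 -125.5  379.5] 0.089
55
    [ 538.5 -125.   198.5] 0.1377
    [ 538.1 -124.3  379.4] 0.1368
42
    [ 539.8 -125.7  200.5] 0.0761
    [ 539.6 -125.1  379.6] 0.0753
30
    [ 539.5 -125.6  199.8] 0.0205
    [ 539.7 -125.5  379.7] 0.0214
bar [([321.0, 230.0], 0.83, [491.0, -140.0])]
t 5.43 p [ 540.  -126.3  218.7] yaw 16.46 tilt [-1.e-04 -7.e-04 -1.e+00] w 1.0 gf 0.0 F [ 0.1  0.7 -0.1]
turn [ 0.04  0.02 -0.24] shift now [  76.5 -244.7    1.5] shift after turn [  77.5 -244.3    1.7]
[ 539.95411024 -126.30878202  218.65076137] 5.4333
[ 539.95411024 -126.30878202  218.65076137] 5.4333
[ 539.95411024 -126.30878202  218.65076137] 5.4333
```

```bash
python3 -m jog '10 -31 0 0 0 0 1;10 -31 0 0 0 0 1;10 -31 0 0 0 0 1;10 -31 0 0 0 0 1;10 -31 0 0 0 0 1;10 -31 0 0 0 0 1;10 -31 0 0 0 0 1;7 -28 0 0 0 0 1;0 0 0 0 0 0 1;0 0 0 0 0 0 1'
python3 v.py deep 545 130 174; python3 g.py 500 400 217 -7
```

```text
t: 6.27
position: [543.7, 134.0, 218.5]
orientation: [[0.957, 0.29, -0.0], [0.29, -0.957, 0.0], [-0.0, -0.001, -1.0]]
ft_force: [0.8, -0.3, 0.5]
gripper_width: 0.999
gripper_force: 0.0
deep exp [323. 180.] got [328. 175.] 0.58 11568 rows [ 84 270] cols [264 391]
45
    [546.2 129.  174.2] 0.0439
    [546.5 128.9 354.5] 0.0452
55
    [546.9 129.8 174.1] 0.0184
    [547.1 129.9 354.1] 0.0215
42
    [546.5 128.8 174.5] 0.0585
    [546.7 129.1 353.9] 0.0605
30
    [547.5 127.3 173.7] 0.1159
    [546.9 127.2 355.3] 0.1174
bar [([304.0, 228.0], 0.88, [500.0, 136.0])]
t 6.57 p [544.1 130.6 218.7] yaw 16.48 tilt [ 1.e-04 -7.e-04 -1.e+00] w 0.999 gf 0.0 F [ 0.1 -1.1 -1. ]
turn [ 0.04 -0.   23.48] shift now [  34.1 -270.8    1.5] shift after turn [ -76.6 -262.     1.7]
```

```bash
python3 -m jog '4 -31 0 0 0 0 1;4 -31 0 0 0 0 1;4 -31 0 0 0 0 1;4 -31 0 0 0 0 1;4 -31 0 0 0 0 1;4 -31 0 0 0 0 1;4 -31 0 0 0 0 1;4 -31 0 0 0 0 1;2 -23 0 0 0 0 1;0 0 0 0 0 6 1;0 0 0 0 0 6 1;0 0 0 0 0 6 1'
python3 -m jog '0 0 0 0 0 5.2 1;0 0 0 0 0 0 1;0 0 0 0 0 0 1' >/dev/null
python3 v.py base 497 401 -7.4; python3 g.py 547 129.8 130 -5.9
```

```text
t: 7.57
position: [499.0, 401.6, 218.5]
orientation: [[1.0, -0.029, -0.0], [-0.029, -1.0, -0.0], [-0.0, 0.0, -1.0]]
ft_force: [0.5, -0.4, -0.0]
gripper_width: 1.001
gripper_force: 0.0
base exp [319. 183.] got [321. 175.] 0.76 11146 rows [ 94 265] cols [287 361]
45
    [498.3 398.4  -7. ] 0.0233
    [498.1 398.5 172.9] 0.0256
55
    [498.4 398.3  -6.7] 0.054
    [498.2 398.5 173.3] 0.0545
42
    [497.8 398.6  -7.1] 0.0293
    [497.8 398.6 172.9] 0.0316
30
    [498.1 397.7  -6.8] 0.0884
    [498.1 397.8 173.1] 0.0887
bar []
t 8.12 p [498.8 401.8 218.7] yaw -6.51 tilt [-1.e-04  2.e-04 -1.e+00] w 1.001 gf 0.0 F [ 0.7  0.6 -0.9]
turn [-0.01  0.   -0.61] shift now [ 78.7 264.7  88.7] shift after turn [ 75.9 265.6  88.7]
```

View pics/w_base.png

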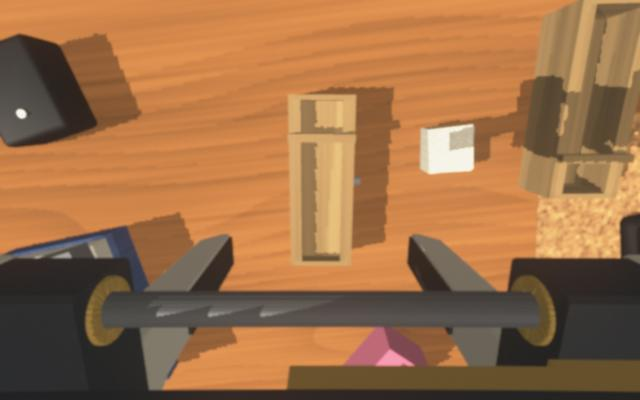

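The wrist picture shows the base straight up in view: plain end at row 263, bar at row 132, left edge at column 288–291, right edge at 352–356, and the knob at (358,182) on its right side. I check its centre directly from the rim edges.

```bash
python3 - <<'E'
from h import *
i=camera_info('wrist')
im=cv2.imread('pics/w_base.png').astype(float)
def edge(r,c0,c1):
    a=im[r-3:r+4,:,0].mean(0); g=np.diff(a); k=np.arange(c0,c1); return a[c0:c1].round().astype(int).tolist()
for r in(150,230): print(r,edge(r,280,300),edge(r,345,368))
for q in [(498.3,398.4,-7.),(497.8,401,-7.2)]:
    P=w(np.array([[-90,-33,45],[-90,33,45],[90,33,45],[90,-33,45.]]),[q[0],q[1],np.radians(q[2])]); print(q,proj(P,i).round(1).tolist())
E
python3 -m jog '9 30 0 0 0 -0.5 1;9 30 0 0 0 0 1;9 30 0 0 0 0 1;9 30 0 0 0 0 1;9 30 0 0 0 0 1;9 30 5 0 0 0 1;9 30 10 0 0 0 1;9 30 20 0 0 0 1;4 25 20 0 0 0 1;0 0 30 0 0 0 1;0 0 0 0 0 0 1;0 0 0 0 0 0 1'
python3 v.py deep 547 129.8 174; python3 g.py 547 129.8 16 -5.9
```

```text
150 [76, 75, 76, 75, 75, 76, 76, 79, 90, 103, 111, 113, 114, 114, 113, 112, 111, 112, 112, 110] [112, 112, 112, 113, 113, 113, 113, 112, 106, 91, 70, 58, 56, 56, 56, 56, 55, 56, 55, 56, 56, 56, 56]
230 [79, 79, 78, 77, 77, 78, 77, 78, 79, 85, 97, 106, 110, 110, 109, 108, 106, 105, 107, 107] [108, 109, 109, 109, 109, 106, 96, 78, 63, 58, 57, 58, 57, 57, 57, 56, 56, 57, 57, 56, 56, 56, 56]
(498.3, 398.4, -7.0) [[351.2, 264.6], [291.5, 264.2], [288.8, 93.2], [357.0, 93.7]]
(497.8, 401, -7.2) [[348.6, 265.3], [288.9, 264.7], [286.6, 93.9], [354.7, 94.7]]
t: 9.12
position: [545.2, 130.7, 132.9]
orientation: [[0.995, -0.105, -0.003], [-0.105, -0.995, 0.0], [-0.003, 0.0, -1.0]]
ft_force: [-0.3, 0.7, 0.1]
gripper_width: 1.0
gripper_force: 0.0
deep exp [319. 198.] got [319. 182.] 0.75 18474 rows [ 82 289] cols [271 366]
45
    [548.1 129.7 174.1] 0.0929
    [547.9 129.8 354.2] 0.0942
55
    [547.2 129.8 174.1] 0.096
    [547.3 129.9 354.1] 0.0997
42
    [548.6 130.3 174.3] 0.0956
    [548.4 130.5 354. ] 0.0951
30
    [549.7 131.1 174.8] 0.1061
    [549.9 129.8 353.5] 0.1059
bar [([607.0, 166.0], 0.71, [559.0, -74.0]), ([318.0, 269.0], 0.67, [501.0, 135.0])]
t 9.42 p [546.9 131.6 135.1] yaw -5.93 tilt [ 0.0028  0.0012 -1.    ] w 1.001 gf 0.0 F [0.4 0.1 0.5]
turn [-0.09 -0.15 -0.03] shift now [ -0.    2.  119.1] shift after turn [  0.3   1.8 119.1]
```

View pics/w_deep.png

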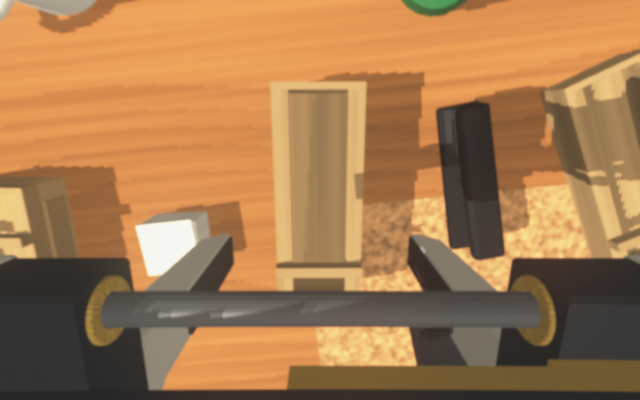

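```bash
python3 - <<'E'
from h import *
i=camera_info('wrist')
for c in[(437,110),(450,245)]: print([unproj(c,z,i)[:2].round(0).tolist() for z in(20,50)])
for c in[(203,215),(210,212)]: print([unproj(c,z,i)[:2].round(0).tolist() for z in(0,33)])
for c in[(271,82),(366,82),(361,263),(277,263)]: print(unproj(c,55,i)[:2].round(1))
E
```

```text
[[611.0, 29.0], [611.0, 39.0]]
[[492.0, 19.0], [505.0, 30.0]]
[[537.0, 242.0], [546.0, 229.0]]
[[540.0, 235.0], [548.0, 223.0]]
[642.3 154.8]
[635.4  89.1]
[499.3 102.5]
[506.3 169.4]
```

```bash
python3 -m jog '0 1 30 0 0 0 1;0 0 30 0 0 0 1;0 0 30 0 0 0 1;0 0 20 0 0 0 1;0 0 9 0 0 0 1;0 0 0 0 0 0 1;0 0 0 0 0 0 0.4;0 0 0 0 0 0 0.4;0 0 0 0 0 0 0.4;0 0 0 0 0 0 0.4;0 0 0 0 0 0 0.4;0 0 0 0 0 0 0.4'
python3 g.py 547 130 166 -5.9
```

```text
t: 10.42
position: [547.1, 130.2, 16.0]
orientation: [[0.994, -0.105, 0.003], [-0.105, -0.994, 0.001], [0.003, -0.002, -1.0]]
ft_force: [-1.0, 1.1, 4.9]
gripper_width: 0.705
gripper_force: 30.0
t 10.42 p [547.1 130.2  16. ] yaw -6.02 tilt [ 0.0027  0.0015 -1.    ] w 0.705 gf 30.0 F [-1.   1.1  4.9]
turn [-0.1  -0.14 -0.12] shift now [   0.3   -0.  -150. ] shift after turn [  -0.     0.2 -150. ]
```

```bash
python3 -m jog '0 0 -15 0 0 0 0.4;0 0 -30 0 0 0 0.4;0 0 -35 0 0 0 0.4;0 0 -30 0 0 0 0.4;0 0 -15 0 0 0 0.4;0 0 0 0 0 0 0.4'
python3 g.py 448.7 405 141 -7
```

```text
t: 10.92
position: [548.2, 129.6, 143.1]
orientation: [[0.994, -0.105, 0.007], [-0.105, -0.994, 0.002], [0.007, -0.002, -1.0]]
ft_force: [0.8, 0.7, -2.5]
gripper_width: 0.709
gripper_force: 30.0
t 10.92 p [548.2 129.6 143.1] yaw -6.05 tilt [ 0.007   0.0016 -1.    ] w 0.709 gf 30.0 F [ 0.8  0.7 -2.5]
turn [-0.14 -0.39  0.95] shift now [-128.  -263.4    1.9] shift after turn [-132.3 -261.3    2.1]
```

```bash
python3 -m jog '-7 -15 0 0 0 0 0.4;-12 -24 0 0 0 0 0.4;-14 -29 0 0 0 0 0.4;-14 -29 0 0 0 0 0.4;-14 -29 0 0 0 0 0.4;-14 -29 0 0 0 0 0.4;-14 -29 0 0 0 0 0.4;-14 -29 0 0 0 0 0.4;-12 -25 0 0 0 0 0.4;-13 -25 0 0 -0.3 1 0.4;0 0 0 0 0 0 0.4;0 0 0 0 0 0 0.4'
python3 g.py 448.7 405 61 -7
```

```text
t: 11.92
position: [443.6, 405.6, 137.2]
orientation: [[0.993, -0.118, -0.009], [-0.118, -0.993, -0.002], [-0.009, 0.003, -1.0]]
ft_force: [-0.4, -0.8, -2.1]
gripper_width: 0.707
gripper_force: 30.0
t 11.92 p [443.6 405.6 137.2] yaw -6.76 tilt [-0.0092 -0.0017 -1.    ] w 0.707 gf 30.0 F [-0.4 -0.8 -2.1]
turn [0.16 0.51 0.24] shift now [ 5.9 -0.2 76.1] shift after turn [ 5.2 -0.  76.2]
```

```bash
python3 -m jog '0 0 0 0 0 0 0.4;0 0 0 0 0 0 0.4;0 0 0 0 0 0 0.4' >/dev/null; python3 g.py 448.7 405 65 -7
```

```text
t 12.17 p [447.2 402.2 139.1] yaw -7.2 tilt [-0.0056 -0.0013 -1.    ] w 0.71 gf 30.0 F [ 0.6  0.2 -2.5]
turn [ 0.12  0.31 -0.2 ] shift now [ 1.5 -3.1 74.1] shift after turn [ 1.1 -3.  74.1]
```

```bash
python3 -m jog '1.5 -2.5 15 0 0.2 0 0.4;0 0 20 0 0 0 0.4;0 0 20 0 0 0 0.4;0 0 13 0 0 0 0.4;0 0 0 0 0 0 0.4;0 0 0 0 0 0 0.4;0 0 0 0 0 0 0.4;0 0 0 0 0 0 0.4'>/dev/null; python3 g.py 448.7 405 61 -7
python3 - <<'E'
from h import *
im=get_image('side'); i=camera_info('side')
p=proj([[460,403,60]],i)[0].astype(int);print(p)
cv2.imwrite('pics/s1.png',cv2.resize(im[p[1]-75:p[1]+75,p[0]-100:p[0]+100,::-1],None,fx=4,fy=4,interpolation=2))
E
```

```text
t 12.83 p [449.1 407.1  73.1] yaw -7.07 tilt [ 4.e-04  2.e-03 -1.e+00] w 0.71 gf 30.0 F [-0.3  0.2 -1.8]
turn [-0.12 -0.01 -0.07] shift now [-0.2  2.1 12.1] shift after turn [-0.2  2.1 12.1]
[219 292]
```

View pics/s1.png

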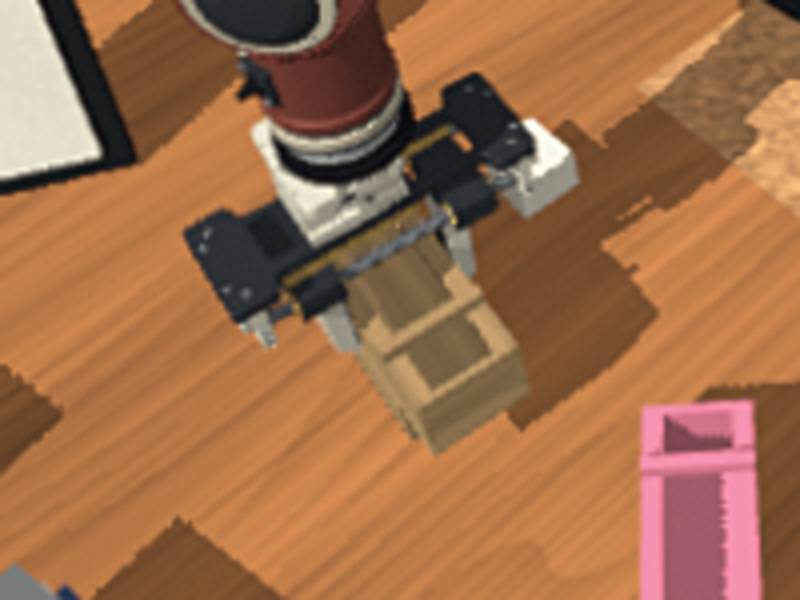

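The side crop shows the deep tray level in the gripper above the base, with its bar end towards the robot.

```bash
python3 -m jog '0 1.5 4 0 0 0 0.4;0 0 3 0 0 0 0.4;0 0 2 0 0 0 0.4;0 0 0 0 0 0 0.4;0 0 0 0 0 0 0.4;0 0 0 0 0 0 0.4;0 0 0 0 0 0 0.4' >/dev/null; python3 g.py 448.7 405 61 -7
```

```text
t 13.47 p [447.9 405.3  62.8] yaw -7.03 tilt [-1.5e-03  4.0e-04 -1.0e+00] w 0.709 gf 30.0 F [ 0.9 -0.  -2.6]
turn [-0.01  0.09 -0.03] shift now [0.8 0.2 1.8] shift after turn [0.8 0.2 1.8]
```

```bash
python3 -m jog '0.5 0 1 0 0 0 0.4;0 0 1 0 0 0 0.4;0 0 0.5 0 0 0 0.4;0 0 0 0 0 0 0.4;0 0 0 0 0 0 0.4' ; python3 g.py 448.7 405 61 -7
```

```text
t: 13.88
position: [448.4, 405.3, 61.0]
orientation: [[0.992, -0.122, -0.001], [-0.122, -0.992, 0.001], [-0.001, -0.001, -1.0]]
ft_force: [-2.7, -1.7, 5.1]
gripper_width: 0.704
gripper_force: 30.0
t 13.88 p [448.4 405.3  61. ] yaw -7.03 tilt [-1.2e-03  8.0e-04 -1.0e+00] w 0.704 gf 30.0 F [-2.7 -1.7  5.1]
turn [-0.03  0.07 -0.03] shift now [ 0.3  0.2 -0. ] shift after turn [ 0.3  0.2 -0. ]
```

```bash
python3 -m jog '1 0 0 0 0 0 0.4;1 0 0 0 0 0 0.4;0 0 0 0 0 0 0.4;0 0 0 0 0 0 1;0 0 0 0 0 0 1;0 0 0 0 0 0 1;0 0 0 0 0 0 1;0 0 0 0 0 0 1;0 0 -15 0 0 0 1;0 0 -30 0 0 0 1;0 0 -30 0 0 0 1;0 0 -30 0 0 0 1';python3 -m jog '0 0 -30 0 0 0 1;0 0 -30 0 0 0 1;0 0 -20 0 0 0 1;0 0 0 0 0 0 1;0 0 0 0 0 0 1;0 0 0 0 0 0 1'
cat > v2.py <<'E'
# tower view: fit top tray pose with underside height z, rim known; report in frame of lower tray
import sys
from v import *
def sil2(p,rim,i,z): return sil([*p,z],rim,i)
n,z,x,y,a=sys.argv[1],*map(float,sys.argv[2:6]); a=np.radians(a); r=RIM[n]
s=sense(); i=camera_info('wrist'); im=get_image('wrist'); cv2.imwrite(f'pics/t_{n}.png',im[:,:,::-1])
l=proj([[x,y,z+r]],i)[0]; ds=[d for t in RIM for d in cut_out('wrist',t)]
print('exp',l.round(),[(np.round(d['location']).tolist(),int(d['mask'].sum())) for d in ds])
m=min(ds,key=lambda d:np.hypot(*(np.array(d['location'])-l)))['mask'].astype(float)
print('rows',np.nonzero(m.any(1))[0][[0,-1]],'cols',np.nonzero(m.any(0))[0][[0,-1]])
c=np.array([[-90,-33,r],[-90,33,r],[90,33,r],[90,-33,r],[45,-33,r+10],[45,33,r+10.]]); print('pred rim corners',proj(w(c,[x,y,a,z]),i).round(1).tolist())
for b in [d for t in RIM for d in place_of('wrist',t+'_bar')]: print('bar',np.round(b['location']),round(b['conf'],2))
E
python3 v2.py deep 45 452 405 173
```

```text
t: 14.88
position: [450.3, 404.5, 166.0]
orientation: [[0.992, -0.123, -0.002], [-0.123, -0.992, -0.001], [-0.002, 0.001, -1.0]]
ft_force: [1.6, 0.5, 0.9]
gripper_width: 1.005
gripper_force: 0.0
t: 15.38
position: [450.0, 404.2, 243.8]
orientation: [[0.992, -0.123, -0.004], [-0.123, -0.992, -0.002], [-0.003, 0.002, -1.0]]
ft_force: [-0.1, 0.5, -0.7]
gripper_width: 1.002
gripper_force: 0.0
exp [317. 188.] [([317.0, 68.0], 3147), ([318.0, 180.0], 12942), ([319.0, 181.0], 12963), ([368.0, 345.0], 3757), ([317.0, 67.0], 3174)]
rows [ 92 277] cols [282 356]
pred rim corners [[279.4, 88.5], [354.5, 88.4], [350.0, 274.7], [285.2, 274.9], [282.9, 236.9], [352.0, 236.7]]
bar [313.  83.] 0.84
bar [390. 339.] 0.89
bar [316. 241.] 0.81
```

View pics/t_deep.png

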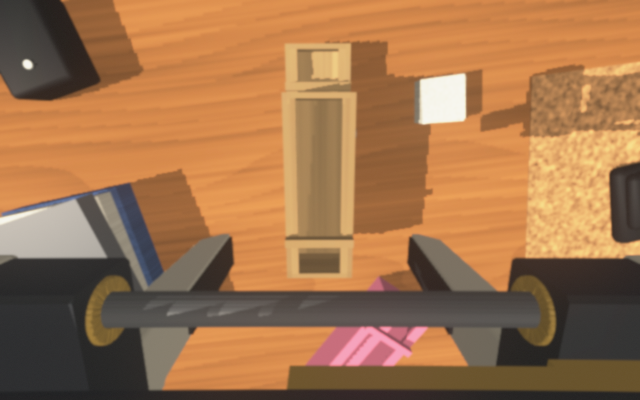

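Deep is on the base, level, in the right sense: plain end at row 92, base end at row 43, sides at columns 283–356. Now to quantify.

```bash
cat > e.py <<'E'
# fit top tray (bottom z) in saved-view mask by IoU; python3 e.py n z x y yaw
import sys
from h import *
n,z,x,y,a=sys.argv[1],*map(float,sys.argv[2:6]); r=RIM[n]
i=camera_info('wrist'); get_image('wrist'); l=proj([[x,y,z+r]],i)[0]
ms=[]
for t in RIM:
    for d in cut_out('wrist',t):
        if np.hypot(*(np.array(d['location'])-l))<30: ms.append(d['mask'])
for m in ms[:2]:
    m=m.astype(float); f=lambda p: cost([*p[:2],p[2],z],r,[(m,i)])
    q=np.array([x,y,np.radians(a)]); R=minimize(f,q,method='Nelder-Mead',options=dict(initial_simplex=[q,q+[8,0,0],q+[0,8,0],q+[0,0,.1]],xatol=.05,fatol=1e-5))
    print(n,R.x[:2].round(1),np.degrees(R.x[2]).round(2),round(R.fun,4))
E
python3 e.py deep 45 449 403 173; python3 -c "
from h import *
i=camera_info('wrist')
for c in [(285,43),(351,43)]: print(unproj(c,45,i).round(1))
for c in [(282.5,92),(356,92)]: print(unproj(c,100,i).round(1))
P=w(np.array([[90,33,45],[90,-33,45.]]),[498.3,398.9,np.radians(-7)]);print(P.round(1),proj(P,i).round(1))"; python3 g.py 507.2 -401.5 150 5.3
```

```text
deep [449.1 403.8] 173.02 0.0101
[592.9 421.3  45. ]
[584.7 355.5  45. ]
[543.2 425.6 100. ]
[535.2 361.  100. ]
[[591.7 420.7  45. ]
 [583.6 355.2  45. ]] [[285.8  44.2]
 [351.5  44.2]]
t 16.08 p [450.6 404.8 245.2] yaw -7.03 tilt [-1.7e-03  3.0e-04 -1.0e+00] w 0.998 gf 0.0 F [-0.1 -0.3  0.4]
turn [-1.000e-02  1.000e-01 -1.233e+01] shift now [155.1 793.3  94.9] shift after turn [-18.2 808.1  95.2]
```

Deep sits at about x = −50 in the base frame, which is inside the window. I regrip it and slide it 4 mm nearer the bar for margin.

```bash
python3 -m jog '-1 1 35 0 0 0 1;0 0 35 0 0 0 1;0 0 35 0 0 0 1;0 0 35 0 0 0 1;0 0 28 0 0 0 1;0 0 6 0 0 0 1;0 0 0 0 0 0 1;0 0 0 0 0 0 0.4;0 0 0 0 0 0 0.4;0 0 0 0 0 0 0.4;0 0 0 0 0 0 0.4;0 0 0 0 0 0 0.4'; python3 -m jog '1 -0.5 0 0 0 0 0.4;1 -0.5 0 0 0 0 0.4;1 -0.5 0 0 0 0 0.4;1 0 0 0 0 0 0.4;0 0 0 0 0 0 0.4;0 0 0 0 0 0 0.4;0 0 0 0 0 0 0.4'
```

```text
t: 17.08
position: [449.9, 404.9, 72.7]
orientation: [[0.992, -0.122, 0.001], [-0.122, -0.992, 0.003], [0.0, -0.003, -1.0]]
ft_force: [-1.2, 0.3, 1.7]
gripper_width: 0.71
gripper_force: 30.0
t: 17.67
position: [451.0, 405.3, 72.8]
orientation: [[0.993, -0.121, -0.005], [-0.121, -0.993, -0.0], [-0.005, 0.001, -1.0]]
ft_force: [-5.6, -2.0, 9.3]
gripper_width: 0.712
gripper_force: 30.0
```

```bash
python3 -m jog '1 0 0 0 0 0 0.4;1 0 0 0 0 0 0.4;0 0 0 0 0 0 0.4;0 0 0 0 0 0 0.4;0 0 0 0 0 0 0.4'; python3 -m jog '0 0 0 0 0 0 1;0 0 0 0 0 0 1;0 0 0 0 0 0 1;0 0 0 0 0 0 1;0 0 0 0 0 0 1;0 0 -20 0 0 0 1;0 0 -35 0 0 0 1;0 0 -35 0 0 0 1;0 0 -35 0 0 0 1;0 0 -30 0 0 0 1;0 0 -10 0 0 0 1;0 0 0 0 0 0 1'; python3 e.py deep 45 452 404 173; python3 g.py 507.2 -401.5 150 5.3; python3 -c "
from v import *
m,i=mk('base',(498,399))
P=w(np.array([[90,33,45],[90,-33,45.]]),[498.3,398.9,np.radians(-7)]);print(proj(P,i).round(1))
a=cv2.imread('pics/w_base.png').astype(int)[:,300:340].mean(1);print([a[r-0].round().tolist() for r in range(36,50)])"
```

```text
t: 18.08
position: [452.9, 405.6, 72.7]
orientation: [[0.993, -0.121, -0.005], [-0.121, -0.993, 0.001], [-0.005, -0.0, -1.0]]
ft_force: [-5.4, -1.6, 9.0]
gripper_width: 0.705
gripper_force: 30.0
t: 19.08
position: [457.2, 405.8, 239.3]
orientation: [[0.992, -0.123, 0.003], [-0.123, -0.992, 0.005], [0.003, -0.005, -1.0]]
ft_force: [-0.3, 0.5, -0.5]
gripper_width: 1.001
gripper_force: 0.0
deep [451.9 404.1] 173.32 0.0165
deep [451.8 404. ] 173.12 0.0115
t 19.33 p [454.6 403.8 233.7] yaw -7.04 tilt [-0.0053 -0.0032 -1.    ] w 0.999 gf 0.0 F [ 0.  -0.1  0.1]
turn [  0.19   0.3  -12.33] shift now [151.2 792.5  85.9] shift after turn [-22.  806.7  83.7]
base exp [318. 138.] got [318. 185.] 0.75 13768 rows [ 92 283] cols [280 356]
[[283.4  45.6]
 [351.2  45.6]]
[[77.0, 138.0, 214.0], [76.0, 137.0, 213.0], [76.0, 136.0, 211.0], [75.0, 134.0, 210.0], [75.0, 134.0, 209.0], [75.0, 134.0, 209.0], [75.0, 134.0, 209.0], [74.0, 131.0, 204.0], [75.0, 131.0, 199.0], [86.0, 142.0, 201.0], [102.0, 160.0, 212.0], [113.0, 174.0, 220.0], [117.0, 179.0, 222.0], [117.0, 179.0, 222.0]]
```

Deep is now at about (−46.7, −0.5) in the base frame. Next is the middle tray.

```bash
python3 -m jog '3 18 0 0 0 0 1;7 36 0 0 0 0 1;7 36 0 0 0 0 1;7 36 0 0 0 0 1;7 36 0 0 0 0 1;7 36 0 0 0 0 1;7 36 0 0 0 0 1;7 36 0 0 0 0 1;7 36 0 0 0 0 1;7 36 0 0 0 0 1;7 36 0 0 0 0 1;7 36 0 0 0 0 1'; python3 -m jog '7 36 0 0 0 0 1;7 36 0 0 0 0 1;7 36 0 0 0 0 1;7 36 0 0 0 0 1;7 36 0 0 0 0 1;7 36 0 0 0 0 1;7 36 0 0 0 0 1;7 36 0 0 0 0 1;7 36 0 0 0 0 1;7 36 10 0 0 -6.2 1;0 0 30 0 0 -6.2 1;0 0 0 0 0 0 1';  python3 g.py 507.2 -401.5 150 5.3
```

```text
t: 20.58
position: [484.2, -17.7, 236.2]
orientation: [[0.992, -0.122, -0.001], [-0.122, -0.992, 0.0], [-0.001, -0.0, -1.0]]
ft_force: [0.7, 0.4, 0.0]
gripper_width: 0.998
gripper_force: 0.0
t: 21.58
position: [505.5, -383.1, 190.4]
orientation: [[0.996, 0.091, -0.011], [0.091, -0.996, 0.005], [-0.01, -0.006, -1.0]]
ft_force: [-0.9, 1.5, -1.2]
gripper_width: 0.999
gripper_force: 0.0
t 21.58 p [ 505.5 -383.1  190.4] yaw 5.2 tilt [-0.0107  0.0051 -0.9999] w 0.999 gf 0.0 F [-0.9  1.5 -1.2]
turn [-0.35  0.58 -0.1 ] shift now [ 0.4 18.7 40.3] shift after turn [-0.  18.5 40.4]
```

```bash
python3 -m jog '0 16 30 0 0 0 1;0 0 20 0 0 0 1;0 0 0 0 0 0 1;0 0 0 0 0 0 1;0 0 0 0 0 0 1;0 0 0 0 0 0 1' >/dev/null; python3 v.py middle 507.2 -401.5 5.3 | grep -A2 -e mid -e bar -e ^42;  python3 g.py 507.2 -401.5 7 5.3
```

```text
middle exp [322. 202.] got [321. 189.] 0.62 15410 rows [ 96 291] cols [280 365]
45
    [ 507.2 -401.2    5.4] 0.0742
--
42
    [ 507.4 -401.3    5.4] 0.0626
    [ 507.4 -401.4  185.3] 0.0665
--
bar [([323.0, 152.0], 0.69, [554.0, -398.0])]
t 22.38 p [ 511.2 -397.8  146.6] yaw 5.36 tilt [-9.e-04 -3.e-04 -1.e+00] w 1.001 gf 0.0 F [0.6 0.2 0.8]
turn [0.01 0.05 0.06] shift now [ -4.2   3.3 139.6] shift after turn [ -4.4   3.3 139.6]
```

```bash
python3 -m jog '-4 3 35 0 0 0 1;0 0 35 0 0 0 1;0 0 35 0 0 0 1;0 0 22 0 0 0 1;0 0 7 0 0 0 1;0 0 4 0 0 0 1;0 0 0 0 0 0 1;0 0 0 0 0 0 1' ; python3 g.py 507.2 -401.5 7 5.3
```

```text
t: 23.05
position: [508.2, -402.0, 9.6]
orientation: [[0.996, 0.093, 0.001], [0.093, -0.996, -0.002], [0.001, 0.002, -1.0]]
ft_force: [-0.0, 0.7, 0.0]
gripper_width: 0.999
gripper_force: 0.0
t 23.05 p [ 508.2 -402.     9.6] yaw 5.36 tilt [ 9.0e-04 -1.9e-03 -1.0e+00] w 0.999 gf 0.0 F [-0.   0.7  0. ]
turn [ 0.11 -0.04  0.06] shift now [-1.  -0.6  2.6] shift after turn [-1.  -0.6  2.6]
```

```bash
python3 -m jog '-1 0 1 0 0 0 1;0 0 0 0 0 0 0.4;0 0 0 0 0 0 0.4;0 0 0 0 0 0 0.4;0 0 0 0 0 0 0.4;0 0 0 0 0 0 0.4;0 0 0 0 0 0 0.4'; python3 -m jog '0 0 -15 0 0 0 0.4;0 0 -30 0 0 0 0.4;0 0 -35 0 0 0 0.4;0 0 -35 0 0 0 0.4;0 0 -35 0 0 0 0.4;0 0 -15 0 0 0 0.4;0 0 0 0 0 0 0.4;0 0 0 0 0 0 0.4'; python3 g.py 500 398 170 -7
```

```text
t: 23.63
position: [506.2, -400.9, 7.2]
orientation: [[0.996, 0.094, -0.002], [0.094, -0.996, 0.001], [-0.002, -0.001, -1.0]]
ft_force: [0.1, 1.1, 2.1]
gripper_width: 0.707
gripper_force: 30.0
t: 24.3
position: [506.2, -401.0, 171.8]
orientation: [[0.996, 0.093, -0.002], [0.093, -0.996, 0.0], [-0.001, -0.0, -1.0]]
ft_force: [-0.1, 0.1, -2.0]
gripper_width: 0.707
gripper_force: 30.0
t 24.3 p [ 506.2 -401.   171.8] yaw 5.36 tilt [-1.5e-03  1.0e-04 -1.0e+00] w 0.707 gf 30.0 F [-0.1  0.1 -2. ]
turn [-1.000e-02  9.000e-02  1.236e+01] shift now [  68.5 -796.1    2. ] shift after turn [-103.5 -792.3    1.8]
```

```bash
python3 -m jog '0 0 0 0 0 6.2 0.4;0 0 0 0 0 6.2 0.4;-2 -15 0 0 0 0 0.4;-4 -30 0 0 0 0 0.4;-5 -36 0 0 0 0 0.4;-5 -36 0 0 0 0 0.4;-5 -36 0 0 0 0 0.4;-5 -36 0 0 0 0 0.4;-5 -36 0 0 0 0 0.4;-5 -36 0 0 0 0 0.4;-5 -36 0 0 0 0 0.4;-5 -36 0 0 0 0 0.4'; python3 -m jog '-5 -36 0 0 0 0 0.4;-5 -36 0 0 0 0 0.4;-5 -36 0 0 0 0 0.4;-5 -36 0 0 0 0 0.4;-5 -36 0 0 0 0 0.4;-5 -36 0 0 0 0 0.4;-5 -36 0 0 0 0 0.4;-4 -36 0 0 0 0 0.4;-4 -36 0 0 0 0 0.4;-4 -36 0 0 0 0 0.4;-4 -30 0 0 0 0 0.4;-2 -15 0 0 0 0 0.4'; python3 -m jog '0 0 0 0 0 0 0.4;0 0 0 0 0 0 0.4;0 0 0 0 0 0 0.4' >/dev/null; python3 g.py 499 398.2 107 -7
```

```text
t: 25.3
position: [499.3, -63.1, 169.5]
orientation: [[0.992, -0.123, -0.007], [-0.123, -0.992, 0.001], [-0.007, 0.0, -1.0]]
ft_force: [0.4, -0.5, -1.3]
gripper_width: 0.708
gripper_force: 30.0
t: 26.3
position: [495.3, 348.3, 168.8]
orientation: [[0.993, -0.116, -0.007], [-0.116, -0.993, 0.0], [-0.007, 0.001, -1.0]]
ft_force: [-0.8, 0.1, -0.8]
gripper_width: 0.708
gripper_force: 30.0
t 26.55 p [498.8 339.9 171. ] yaw -7.23 tilt [-0.0032 -0.0037 -1.    ] w 0.708 gf 30.0 F [-0.3 -0.  -1.4]
turn [ 0.24  0.16 -0.23] shift now [ -7.  -58.2  63.8] shift after turn [ -6.9 -57.9  64. ]
```

```bash
python3 -m jog '-2 -15 0 0 0 0 0.4;-2 -20 0 0.1 0 0 0.4;-2 -15 0 0 0 0 0.4;-1 -8 0 0 0 0 0.4;0 0 0 0 0 0 0.4;0 0 15 0 0 0 0.4;0 0 20 0 0 0 0.4;0 0 10 0 0 0 0.4;0 0 0 0 0 0 0.4;0 0 0 0 0 0 0.4;0 0 0 0 0 0 0.4;0 0 0 0 0 0 0.4' >/dev/null; python3 g.py 499 398.2 107 -7
```

```text
t 27.55 p [499.5 402.  128.4] yaw -7.07 tilt [ 4.0e-04  3.3e-03 -1.0e+00] w 0.708 gf 30.0 F [-0.3 -0.1 -2.3]
turn [-0.19 -0.   -0.07] shift now [-0.   3.9 21.4] shift after turn [-0.   3.8 21.4]
```

```bash
python3 -m jog '0 0 5 0 0 0 0.4;0 0 5 0 0 0 0.4;0 0 3 0 0 0 0.4;0 0 0 0 0 0 0.4;0 0 0 0 0 0 0.4;0 0 0 0 0 0 0.4;0 0 0 0 0 0 0.4' >/dev/null; python3 g.py 499 398.2 107 -7
```

```text
t 28.13 p [498.7 402.  114.3] yaw -7.03 tilt [-0.0012  0.0021 -1.    ] w 0.708 gf 30.0 F [-0.2 -0.2 -2.4]
turn [-0.11  0.08 -0.03] shift now [0.8 3.8 7.3] shift after turn [0.7 3.7 7.3]
```

```bash
python3 -m jog '0 2 1 0 0 0 0.4;0 1.5 2 0 0 0 0.4;0 0 1 0 0 0 0.4;0 0 0 0 0 0 0.4;0 0 0 0 0 0 0.4;0 0 0 0 0 0 0.4' >/dev/null; python3 g.py 499 398.2 107 -7;  python3 -m jog '0 0 1 0 0 0 0.4;0 0 1 0 0 0 0.4;0 0 1 0 0 0 0.4;0 0 0.5 0 0 0 0.4;0 0 0 0 0 0 0.4;0 0 0 0 0 0 0.4' >/dev/null; python3 g.py 499 398.2 107 -7
```

```text
t 28.63 p [498.2 398.5 110.2] yaw -7.03 tilt [-0.0015  0.0021 -1.    ] w 0.707 gf 30.0 F [ 0.5 -0.4 -0.8]
turn [-0.11  0.1  -0.03] shift now [0.9 0.2 3.2] shift after turn [0.9 0.2 3.2]
t 29.13 p [498.2 398.6 107.2] yaw -7.03 tilt [-0.0012  0.0023 -1.    ] w 0.703 gf 30.0 F [ 0.4 -1.   3.1]
turn [-0.12  0.09 -0.03] shift now [0.8 0.3 0.2] shift after turn [0.8 0.3 0.2]
```

Contact at the expected height (107). Release and look.

```bash
python3 -m jog '0 0 0 0 0 0 1;0 0 0 0 0 0 1;0 0 0 0 0 0 1;0 0 0 0 0 0 1;0 0 0 0 0 0 1;0 0 -15 0 0 0 1;0 0 -35 0 0 0 1;0 0 -35 0 0 0 1;0 0 -35 0 0 0 1;0 0 -30 0 0 0 1;0 0 -10 0 0 0 1;0 0 0 0 0 0 1'; python3 -m jog '0 0 0 0 0 0 1;0 0 0 0 0 0 1;0 0 0 0 0 0 1'>/dev/null; python3 e.py middle 100 500 398 -7; python3 v2.py middle 100 500 398.5 -7; python3 g.py 539.6 -125.5 150 19.8
```

```text
t: 30.13
position: [499.9, 399.0, 270.1]
orientation: [[0.992, -0.123, 0.004], [-0.123, -0.992, 0.006], [0.003, -0.007, -1.0]]
ft_force: [-0.2, 0.1, -0.4]
gripper_width: 0.999
gripper_force: 0.0
middle [498.9 396.8] -6.92 0.0164
exp [318. 194.] [([375.0, 349.0], 3066), ([316.0, 287.0], 294), ([320.0, 181.0], 14540), ([431.0, 142.0], 1812)]
rows [ 87 285] cols [280 359]
pred rim corners [[352.6, 284.8], [283.8, 284.9], [277.4, 87.2], [357.7, 87.1], [357.5, 143.6], [277.8, 143.7]]
bar [317. 277.] 0.49
bar [381. 363.] 0.89
bar [317. 274.] 0.65
bar [321. 140.] 0.75
t 31.08 p [498.4 398.1 266.7] yaw -7.03 tilt [-0.0014  0.0021 -1.    ] w 0.999 gf 0.0 F [-0.1  0.9  0.8]
turn [ -0.13   0.07 -26.83] shift now [105.2 514.9 115.6] shift after turn [-138.6  506.6  116.7]
```

View pics/t_middle.png

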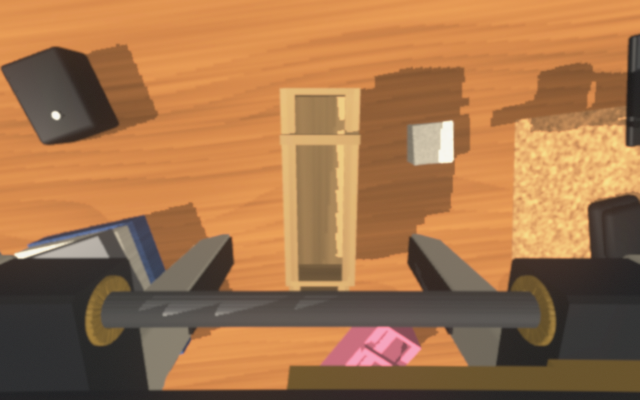

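The middle tray is on the deep one at about (−47.5, +1.5) in its frame, level, bar at row 138 on the far side. Next is the shallow tray.

```bash
python3 -m jog '4 17 0 0 0 0 1;7 35 0 0 0 0 1;7 35 0 0 0 0 1;7 35 0 0 0 0 1;7 35 0 0 0 0 1;7 35 0 0 0 0 1;7 35 0 0 0 0 1;7 35 0 0 0 0 1;7 35 0 0 0 0 1;7 35 0 0 0 0 1;7 35 0 0 0 0 1;7 35 0 0 0 0 1'; python3 -m jog '7 35 0 0 0 0 1;7 35 0 0 0 0 1;7 35 10 0 0 -6.7 1;7 18 30 0 0 -6.7 1;0 0 35 0 0 -6.7 1;0 0 30 0 0 -6.7 1;0 0 0 0 0 0 1;0 0 0 0 0 0 1;0 0 0 0 0 0 1';  python3 g.py 539.6 -125.5 150 19.8
```

```text
t: 32.08
position: [529.5, -12.5, 266.2]
orientation: [[0.992, -0.122, -0.001], [-0.122, -0.992, 0.002], [-0.001, -0.002, -1.0]]
ft_force: [0.1, 0.5, 0.6]
gripper_width: 1.0
gripper_force: 0.0
t: 32.83
position: [545.6, -135.5, 162.2]
orientation: [[0.942, 0.336, 0.002], [0.336, -0.942, 0.001], [0.002, -0.001, -1.0]]
ft_force: [-0.8, 0.3, 0.7]
gripper_width: 1.004
gripper_force: 0.0
t 32.83 p [ 545.6 -135.5  162.2] yaw 19.64 tilt [ 0.0016  0.0012 -1.    ] w 1.004 gf 0.0 F [-0.8  0.3  0.7]
turn [-0.04 -0.11 -0.16] shift now [ -2.3 -11.5  12.2] shift after turn [ -2.3 -11.5  12.2]
```

```bash
python3 -m jog '-3 -11 15 0 0 0 1;0 0 0 0 0 0 1;0 0 0 0 0 0 1;0 0 0 0 0 0 1' >/dev/null; python3 v.py shallow 539.6 -125.5 199.8 | grep -A2 -e shal -e bar -e ^30;  python3 g.py 539.6 -125.5 5 19.8; python3 - <<'E'
from h import *
i=camera_info('wrist')
for c in cut_out('wrist','stapler')[:2]:
    m=c['mask'];k,_=cv2.findContours(m.astype(np.uint8),0,2);b=cv2.boxPoints(cv2.minAreaRect(max(k,key=len)));print(round(c['conf'],2),[unproj(q,50,i)[:2].round().tolist() for q in b])
E
```

```text
shallow exp [318. 195.] got [319. 184.] 0.77 15252 rows [ 88 289] cols [277 358]
45
    [ 538.8 -126.4  200. ] 0.1019
--
30
    [ 539.6 -125.4  199.9] 0.0144
    [ 539.6 -125.5  379.8] 0.017
bar [([314.0, 254.0], 0.61, [491.0, -140.0])]
t 33.47 p [ 538.  -126.3  146. ] yaw 19.74 tilt [-7.0e-04  1.7e-03 -1.0e+00] w 0.998 gf 0.0 F [-0.7  0.4 -1.2]
turn [-0.1   0.01 -0.06] shift now [  1.8   0.  141. ] shift after turn [  1.8  -0.2 141. ]
0.96 [[485.0, 7.0], [607.0, 12.0], [614.0, -27.0], [492.0, -37.0]]
```

```bash
python3 -m jog '2 0 35 0 0 0 1;0 0 35 0 0 0 1;0 0 35 0 0 0 1;0 0 22 0 0 0 1;0 0 8 0 0 0 1;0 0 4 0 0 0 1;0 0 0 0 0 0 1;0 0 0 0 0 0 1;0 0 0 0 0 0 1' ; python3 g.py 539.6 -125.5 5 19.8
```

```text
t: 34.27
position: [540.7, -125.4, 8.2]
orientation: [[0.941, 0.338, 0.002], [0.338, -0.941, 0.001], [0.002, -0.0, -1.0]]
ft_force: [-0.0, -0.6, 0.1]
gripper_width: 1.001
gripper_force: 0.0
t 34.27 p [ 540.7 -125.4    8.2] yaw 19.76 tilt [ 0.0019  0.0012 -1.    ] w 1.001 gf 0.0 F [-0.  -0.6  0.1]
turn [-0.03 -0.13 -0.04] shift now [-1.1 -0.3  3.2] shift after turn [-1.1 -0.3  3.2]
```

```bash
python3 -m jog '-1 0 2.5 0 0 0 1;0 0 0 0 0 0 1;0 0 0 0 0 0 0.4;0 0 0 0 0 0 0.4;0 0 0 0 0 0 0.4;0 0 0 0 0 0 0.4;0 0 0 0 0 0 0.4;0 0 0 0 0 0 0.4'; python3 -m jog '0 0 -15 0 0 0 0.4;0 0 -30 0 0 0 0.4;0 0 -35 0 0 0 0.4;0 0 -35 0 0 0 0.4;0 0 -35 0 0 0 0.4;0 0 -35 0 0 0 0.4;0 0 -20 0 0 0 0.4;0 0 0 0 0 0 0.4;0 0 0 0 0 0 0.4'; python3 g.py 451.3 402.7 210 -7
```

```text
t: 34.93
position: [538.3, -125.1, 4.1]
orientation: [[0.941, 0.338, -0.002], [0.338, -0.941, 0.002], [-0.001, -0.003, -1.0]]
ft_force: [0.4, 0.4, 0.8]
gripper_width: 0.707
gripper_force: 30.0
t: 35.68
position: [538.7, -125.8, 209.4]
orientation: [[0.941, 0.338, -0.0], [0.338, -0.941, 0.002], [0.0, -0.002, -1.0]]
ft_force: [-0.8, -0.4, -2.3]
gripper_width: 0.714
gripper_force: 30.0
t 35.68 p [ 538.7 -125.8  209.4] yaw 19.77 tilt [-4.0e-04  1.8e-03 -1.0e+00] w 0.714 gf 30.0 F [-0.8 -0.4 -2.3]
turn [-1.000e-01  1.000e-02  2.677e+01] shift now [ 9.650e+01 -5.269e+02  3.000e-01] shift after turn [-151.1 -513.9   -0.6]
```

```bash
python3 -m jog '0 0 0 0 0 6.7 0.4;0 0 0 0 0 6.7 0.4;0 0 0 0 0 6.7 0.4;0 0 0 0 0 6.7 0.4;-5 -17 0 0 0 0 0.4;-10 -34 0 0 0 0 0.4;-10 -34 0 0 0 0 0.4;-10 -34 0 0 0 0 0.4;-10 -34 0 0 0 0 0.4;-10 -34 0 0 0 0 0.4;-10 -34 0 0 0 0 0.4;-10 -34 0 0 0 0 0.4'; python3 -m jog '-10 -34 0 0 0 0 0.4;-10 -34 0 0 0 0 0.4;-10 -34 0 0 0 0 0.4;-10 -34 0 0 0 0 0.4;-10 -34 0 0 0 0 0.4;-10 -34 0 0 0 0 0.4;-10 -34 0 0 0 0 0.4;-7 -20 0 0 0 0 0.4;0 0 0 0 0 0 0.4;0 0 0 0 0 0 0.4;0 0 0 0 0 0 0.4;0 0 0 0 0 0 0.4'; python3 g.py 450 402.8 146 -7
```

```text
t: 36.68
position: [493.2, 137.6, 207.0]
orientation: [[0.992, -0.123, -0.007], [-0.123, -0.992, -0.0], [-0.007, 0.001, -1.0]]
ft_force: [0.4, 0.2, -1.3]
gripper_width: 0.707
gripper_force: 30.0
t: 37.68
position: [451.2, 399.4, 209.0]
orientation: [[0.992, -0.126, -0.003], [-0.126, -0.992, -0.001], [-0.003, 0.002, -1.0]]
ft_force: [0.2, 0.2, -2.3]
gripper_width: 0.711
gripper_force: 30.0
t 37.68 p [451.2 399.4 209. ] yaw -7.22 tilt [-0.0027 -0.0012 -1.    ] w 0.711 gf 30.0 F [ 0.2  0.2 -2.3]
turn [ 0.09  0.15 -0.22] shift now [-1.5 -3.3 63. ] shift after turn [-1.7 -3.3 63. ]
```

```bash
python3 -m jog '-1 0 15 0 0 0 0.4;0 0 20 0 0 0 0.4;0 0 10 0 0 0 0.4;0 0 4 0 0 0 0.4;0 0 0 0 0 0 0.4;0 0 0 0 0 0 0.4;0 0 0 0 0 0 0.4;0 0 0 0 0 0 0.4;0 0 0 0 0 0 0.4'>/dev/null; python3 g.py 450 402.8 146 -7
```

```text
t 38.43 p [450.  402.5 162.1] yaw -7.03 tilt [-3.0e-04  3.1e-03 -1.0e+00] w 0.707 gf 30.0 F [-0.5  0.3 -1.9]
turn [-0.17  0.04 -0.03] shift now [-0.1 -0.2 16.1] shift after turn [-0.1 -0.3 16.1]
```

```bash
python3 -m jog '0 0 5 0 0 0 0.4;0 0 4 0 0 0 0.4;0 0 2 0 0 0 0.4;0 0 1 0 0 0 0.4;0 0 0 0 0 0 0.4;0 0 0 0 0 0 0.4;0 0 0 0 0 0 0.4'>/dev/null; python3 g.py 450 402.8 146 -7; python3 -m jog '0 0 1 0 0 0 0.4;0 0 1 0 0 0 0.4;0 0 1 0 0 0 0.4;0 0 0 0 0 0 0.4;0 0 0 0 0 0 0.4;0 0 0 0 0 0 0.4'>/dev/null; python3 g.py 450 402.8 146 -7
```

```text
t 39.02 p [449.8 402.3 149.3] yaw -7.04 tilt [-0.0012  0.0021 -1.    ] w 0.712 gf 30.0 F [ 0.1  0.1 -1.7]
turn [-0.11  0.09 -0.04] shift now [ 0.2 -0.6  3.3] shift after turn [ 0.2 -0.6  3.3]
t 39.52 p [449.6 402.2 146.2] yaw -7.03 tilt [-0.0015  0.002  -1.    ] w 0.71 gf 30.0 F [-0.2 -0.3 -1.1]
turn [-0.1   0.1  -0.03] shift now [ 0.3 -0.6  0.2] shift after turn [ 0.3 -0.6  0.2]
```

```bash
python3 -m jog '0 0 0.6 0 0 0 0.4;0 0 0 0 0 0 0.4;0 0 0 0 0 0 0.4' ; python3 -m jog '0 0 0 0 0 0 1;0 0 0 0 0 0 1;0 0 0 0 0 0 1;0 0 0 0 0 0 1;0 0 0 0 0 0 1;0 0 -15 0 0 0 1;0 0 -30 0 0 0 1;0 0 -35 0 0 0 1;0 0 -35 0 0 0 1;0 0 -30 0 0 0 1;0 0 -10 0 0 0 1;0 0 0 0 0 0 1'; python3 -m jog '0 0 0 0 0 0 1;0 0 0 0 0 0 1;0 0 0 0 0 0 1'>/dev/null; python3 e.py shallow 142 451 402.7 173; python3 v2.py shallow 142 451.3 402.7 173
```

```text
t: 39.77
position: [449.7, 402.3, 146.1]
orientation: [[0.992, -0.123, -0.001], [-0.123, -0.992, 0.002], [-0.002, -0.002, -1.0]]
ft_force: [-2.4, -0.2, 2.5]
gripper_width: 0.709
gripper_force: 30.0
t: 40.77
position: [451.3, 402.8, 303.8]
orientation: [[0.992, -0.123, 0.004], [-0.123, -0.992, 0.007], [0.003, -0.007, -1.0]]
ft_force: [0.4, -0.4, 0.3]
gripper_width: 1.0
gripper_force: 0.0
shallow [451.6 400.2] 173.01 0.0141
exp [317. 193.] [([356.0, 338.0], 3924), ([316.0, 60.0], 4154), ([323.0, 181.0], 14275)]
rows [ 88 282] cols [281 359]
pred rim corners [[277.5, 87.8], [356.7, 87.7], [351.8, 283.0], [283.8, 283.1], [281.3, 243.7], [353.9, 243.6]]
bar [380. 314.] 0.57
bar [317.  83.] 0.77
bar [318. 250.] 0.18
bar [316. 250.] 0.76
```

View pics/t_shallow.png

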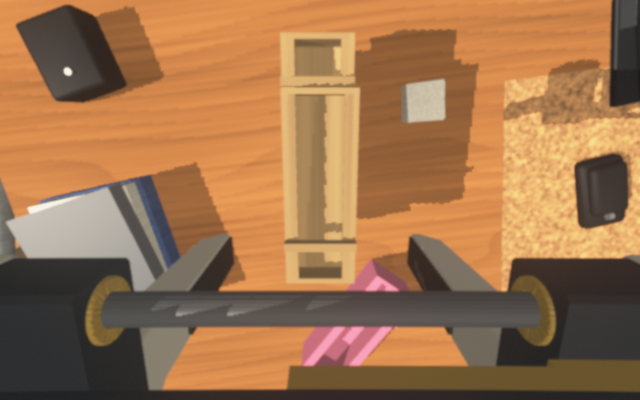

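The shallow tray is on top at about (−47.4, −2.4) in the middle's frame: plain end at row 88 just short of the middle's bar at row 82, its own bar at row 241. One last check from the side, with predicted rims overlaid.

```bash
python3 - <<'E'
from h import *
im=get_image('side')[:,:,::-1].copy(); i=camera_info('side')
S=4; p=proj([[475,400,90]],i)[0].astype(int); y0,x0=max(p[1]-75,0),max(p[0]-100,0)
o=cv2.resize(im[y0:y0+150,x0:x0+200],None,fx=S,fy=S,interpolation=2)
for q,z,c in[((498.3,398.9,-7.),45,(0,0,255)),((451.9,404.1,173.1),100,(0,255,0)),((498.9,396.8,-7.),142,(255,0,0)),((451.6,400.2,173.),172,(255,0,255))]:
    P=w(np.array([[-90,-33,z],[-90,33,z],[90,33,z],[90,-33,z.__float__()]]),[q[0],q[1],np.radians(q[2])])
    cv2.polylines(o,[((proj(P,i)+.5-[x0,y0])*S).astype(np.int32)],True,c,1)
cv2.imwrite('pics/fin.png',o)
E
```

```text
(no output)
```

View pics/fin.png

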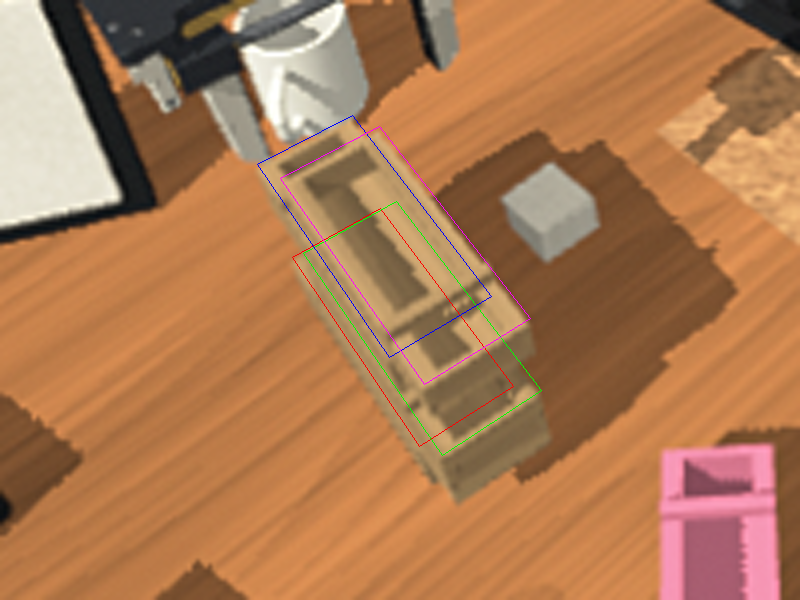

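The side crop shows the three loose trays stacked on the base, aligned with the predicted rims. The shallow tray's near end is at (475,350), and the deep tray's pocket is open at (480,400). The gripper is clear, so I hand the job in.

```bash
python3 -c "
from cell import *
print(sign_off())"
```

```text
the job is handed in; nothing more can be done
None
```

The zigzag tower is built on the base (deep, then middle, then shallow), released at about 41 s and handed in; by my measurements each tray sits 46–48 mm back and within 2.5 mm sideways of the one below, but the hand-in returned no verdict.

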